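# Turn the cured sample's status flag to green

### The job

The leather block has cured: on the stand that holds it, push the red flag up by its free edge, over its hinge and fully down onto the far rests, so that it lies flat with its green face up. Push gently with the fingers; do not pinch the flag. Leave the other stand's flag, both samples and everything else as they are.

Things in the scene. Friction and masses are not known exactly. Their poses are not given: they have to be found in the camera images.
- station_a: Fixed status stand (the left one, robot's view): grey plate 130 (x) x 230 (y) x 10 mm. Origin: centre of its underside, on the worktop; z up, x roughly away from the robot (yaw varies). Posts 20 x 10 mm, 70 high, at y -103 and +13 carry the flag; under it a solid housing x +-62, y -92 to +2, top z 44, with rubber rests to z 57; only worktop lies under the flag's outer 25 mm (|x| 65 to 90). Cork pad on the +y half.
- station_b: Fixed status stand (the right one, robot's view): grey plate 130 (x) x 230 (y) x 10 mm. Origin: centre of its underside, on the worktop; z up, x roughly away from the robot (yaw varies). Posts 20 x 10 mm, 70 high, at y -103 and +13 carry the flag; under it a solid housing x +-62, y -92 to +2, top z 44, with rubber rests to z 57; only worktop lies under the flag's outer 25 mm (|x| 65 to 90). Cork pad on the +y half.
- flag_a (a joint): Angle of station_a's flag. 0: level on the near rests (free edge at the stand's x -90 mm), red up, underside 57 mm above the worktop; starts at 0 to 0.2. Grows as the free edge rises (1.57 upright) and goes over, away from the robot, to the stop at 3.14: level on the far rests, green up at z 63 mm. Stiff hinge: stays at any angle; 1 to 1.5 N at the free edge moves it.
- flag_b (a joint): Angle of station_b's flag. 0: level on the near rests (free edge at the stand's x -90 mm), red up, underside 57 mm above the worktop; starts at 0 to 0.2. Grows as the free edge rises (1.57 upright) and goes over, away from the robot, to the stop at 3.14: level on the far rests, green up at z 63 mm. Stiff hinge: stays at any angle; 1 to 1.5 N at the free edge moves it.
- hinge_a (a point): Middle of the flag's hinge line: in the stand's frame x 0, y -45, z 60 mm. The hinge line runs along the stand's y axis. The flag is a plate 100 mm wide along the hinge, 6 mm thick, reaching 90 mm from the hinge line: a red 3 mm layer (white bar on it) on a green 3 mm layer (white disc), the red one 4 mm smaller at the free edge and sides.
- pad_a (a point): Centre of the top of the stand's cork sample pad (76 x 80 mm): in the stand's frame x 0, y +68, z 12 mm. One loose sample lies on it.
- hinge_b (a point): Middle of the flag's hinge line: in the stand's frame x 0, y -45, z 60 mm. The hinge line runs along the stand's y axis. The flag is a plate 100 mm wide along the hinge, 6 mm thick, reaching 90 mm from the hinge line: a red 3 mm layer (white bar on it) on a green 3 mm layer (white disc), the red one 4 mm smaller at the free edge and sides.
- pad_b (a point): Centre of the top of the stand's cork sample pad (76 x 80 mm): in the stand's frame x 0, y +68, z 12 mm. One loose sample lies on it.
- leather: Reddish-brown leather-covered block, 41 x 62 x 22 mm, loose, on the cork pad of one of the two stands (which one varies); origin at the centre of its underside.
- tile: White glazed sample tile, 50 x 50 x 10 mm, loose, on the cork pad of the other stand; origin at the centre of its underside.
- blue_jar: Glass jar of blue pigment with a white lid, 48 mm across, 58 mm high, loose, standing behind the stands; origin at the centre of its underside.
- dropper: Dropper bottle with a black cap, 37 mm across, 108 mm high, loose, standing behind the stands; origin at the centre of its underside.
- tape: Roll of paper tape lying flat, 94 mm across, 19 mm high, loose, at the right of the stands near the robot; origin at the centre of its underside.
Mind the look-alikes: they are no part of the job. Leave any pink or white look-alike of the leather alone.

How it is judged:
By the outcome, as a careful person would: the job done as asked, in the order asked, and still so for the second after the job is handed in, with the robot touching nothing.
It also fails if it takes over 38 s, if anything falls off the work surface, if the arm or the gripper's body presses on something with over 40 N, if the wrist force passes 120 N, or if a joint passes its speed limit or range.

### The arm

A 7-joint arm with a two-finger parallel gripper is mounted at the origin on a cart in front of the work surface, level with it; the furniture and walls round the work are solid. World frame = base frame: x ahead of the robot, y to its left, z up, the work surface at z = 0. Lengths are in m, angles in rad, forces in N, time in s.
With the tool pointing down it reaches from about 0.425 to 0.875 m from the base axis. Payload 4.7 kg.
Tool frame: the origin (TCP) lies at the centre of the arm's flange, where the gripper is bolted on; the fingertips stand 182 mm ahead of it and the grasp point (between the pads) lies 164 mm ahead of it; x points along the fingers, y is the direction in which the jaws open and shut, and the axes are right-handed (so a half turn about x gives the same grasp; the last joint's range is limited). The gripper opens to 87 mm and grips with 3 to 60 N. Pads are 19 mm wide; open, the fingers measure 117 mm over their backs; the gripper's body (75 mm by 190 mm) begins 51 mm behind the grasp point.
Start: joints at [1.362, 0.321, -0.07, 1.45, 0.023, 1.371, -0.057], TCP at [0.144, -0.634, 0.405] pointing down, gripper open.
Joint ranges: [-2.86, 2.86], [-0.3, 2.09], [-1.38, 1.24], [0.06, 2.45], [-1.56, 4.7], [0.09, 2.05], [-2.69, 2.69]. Speed limits (rad/s): [2.57, 2.57, 3.14, 3.14, 3.14, 3.14, 3.14].

### API

Orientations are given as a rotation vector (axis times angle).
In Python, from bench import ctrl gives the robot as it stands.
- The arm moves only by the shell command python3 -m crank 'ROWS' [FORCE]. ROWS is JSON, one flat list of numbers, 7 for each row, row after row: the shift along the tool's x, y, z in mm, then the turn, a rotation vector about the tool's x, y, z in rad, then the finger opening in mm, from 0 to 87. A call has exactly 5 rows; each row shifts and turns the commanded pose from where the row before left it, along the tool's axes as they then stand; what a row does not reach is not made up. A row lasts 1/8 s, in which the tool goes at most 62.5 mm and 10.7 degrees, less where a joint would pass 70% of its speed; a pose out of reach is approached as far as the arm can. A call with a gripper value outside its range is refused whole. The fingers move at their own pace and stop on an object; FORCE is the grip in N (left out, the last holds). Time passes only in rows, so rows that do not move let the fingers close, or fill a call up. It gives the time, the measured TCP pose, the force and the opening at its end, in the units of the state.
- ctrl.get_state(): the state, without advancing time (a new reading comes with each control period).
- ctrl.get_image(name): name is "scene" or "top" or "wrist"; returns the picture (420x560x3 uint8, red, green, blue); there is no depth.
- ctrl.camera_params(name): a dict with "K" (3x3 intrinsics, pixels), "world_to_cam" (4x4, takes a point from world to camera coordinates); the wrist camera has in their place "hand_eye" (4x4, takes a point from camera to tool coordinates, whose origin is the TCP and whose axes are the tool frame's). Camera axes: x right, y down, z forward; pixel columns grow to the right and rows downward; lengths in m; the calibration is good to about 2 mm. A picture is of the moment at which its call begins: read the wrist's pose just before it. camera_params takes no time and is no camera call.
- ctrl.close_job(): hands the job in, once; it reports no verdict.
Trained networks look in the newest picture that a camera, given by its name, has taken for a name from the list of things; names that differ only in an ending like _2 or _b are one class to them, and where a whole thing is asked for, a point or a joint stands for the part that bears it (a point fixed in the world has none). Each returns a list of dicts, best first, with "confidence" (0 to 1); they miss things now and then, are a little off and sometimes report something else, mostly with a low value. They report only what shows in the picture. A call takes as long as a camera call. They do not tell look-alikes from the thing itself.
- ctrl.regions_of(camera, target): "region" (420x560 bool, what is visible of it) and "at" ([column, row] in pixels, amid what is visible of it).
- ctrl.mark_of(camera, target): "at" ([column, row] in pixels: a listed point, or the origin of a listed thing).
The state is a dict: "time": time; "joint_positions": joint angles; "qd": joint speeds; "joint_torque": joint torques, N m; "position": TCP position; "tool_rot": TCP orientation; "ft_force": force on the tool from outside, world axes, zero at the start; "torque": the same for the moment, N m; "grip_width": opening from 0.0 (shut) to 1.0 (fully open).
Only numpy, scipy, OpenCV 4.12 (cv2) and the standard library are available. Lean on these libraries where they do the work, as an engineer would, in place of code of your own. Each camera call takes 0.05 s, during which the arm holds its last target.

## Working session

There is one attempt and no reset: what is moved stays moved. The work goes in short steps, Python scripts to look and compute and a shell command to move; the robot and the scene stay as the last step left them, time stands still between calls to the robot, and variables do not carry over. Pictures are saved under pics/ and viewed, and the job is handed in when it is done.

```bash
ls; mkdir -p pics; python3 - <<'E'
from bench import ctrl
import cv2,numpy as np
np.set_printoptions(precision=4,suppress=True)
s=ctrl.get_state()
for k in s: print(k,np.round(s[k],3))
for n in("scene","top"):
    im=ctrl.get_image(n); cv2.imwrite(f"pics/{n}0.png",im[:,:,::-1])
    p=ctrl.camera_params(n); print(n,np.array(p["K"]),np.array(p["world_to_cam"]))
E
```

```text
pics
time 0.0
joint_positions [ 1.362  0.322 -0.07   1.452  0.023  1.371 -0.057]
qd [-0.001  0.001  0.001 -0.002  0.001 -0.    -0.   ]
joint_torque [ -0.    -49.128  -0.404 -31.252  -0.064   0.044   0.   ]
position [ 0.144 -0.634  0.404]
tool_rot [ 2.104  0.237 -2.105]
ft_force [ 0.377 -0.392  0.287]
torque [ 0.024 -0.019  0.026]
grip_width 1.001
scene [[452.8466   0.     286.5868]
 [  0.     452.8466 207.8969]
 [  0.       0.       1.    ]] [[-0.7719 -0.6355 -0.0182  0.5232]
 [-0.2753  0.3599 -0.8914  0.2065]
 [ 0.573  -0.6831 -0.4528  0.9621]
 [ 0.      0.      0.      1.    ]]
top [[504.284    0.     275.6825]
 [  0.     504.284  217.7247]
 [  0.       0.       1.    ]] [[-0.0258 -0.9997  0.0012  0.0874]
 [-0.9832  0.0252 -0.1807  0.5957]
 [ 0.1806 -0.0059 -0.9835  1.3713]
 [ 0.      0.      0.      1.    ]]
```

View pics/scene0.png

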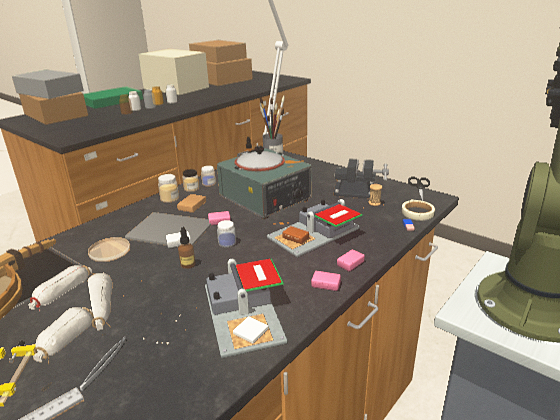

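View pics/top0.png

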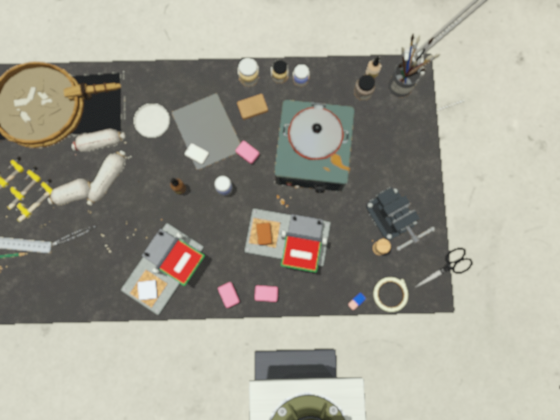

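The scene shows two stands: the left one (top px ~(165,268)) carries a white tile. The right one (top px ~(288,240)) carries a reddish-brown block at (264,234).

Things that could be taken for the leather (top px):
- brown block on the right stand's pad (264,234)
- tan block at the rear (252,105)
- pink blocks (228,295), (266,293) and (247,152)
- white block (197,153)
- white tile on the left pad (148,289)

By the description it's (264,234), so the flag is station_b's. I'll check that in a close crop.

```bash
cat > h.py <<'E'
from bench import ctrl
import cv2,numpy as np
np.set_printoptions(precision=4,suppress=True)
from scipy.spatial.transform import Rotation as R
def cam(n):
    p=ctrl.camera_params(n); return np.array(p["K"]),np.array(p["world_to_cam"])
def ray(n,uv,z):
    K,T=cam(n); d=T[:3,:3].T@np.linalg.solve(K,[uv[0],uv[1],1]); c=-T[:3,:3].T@T[:3,3]
    return c+d*(z-c[2])/d[2]
def proj(n,P):
    K,T=cam(n); P=np.atleast_2d(P); q=(T[:3,:3]@P.T).T+T[:3,3]; q=(K@q.T).T; return q[:,:2]/q[:,2:]
E
python3 - <<'E'
from h import *
im=ctrl.get_image("top")
c=cv2.resize(im[195:285,230:345],None,fx=6.5,fy=6.5,interpolation=cv2.INTER_CUBIC); cv2.imwrite("pics/c0.png",c[:,:,::-1])
for n in("top","scene"):
    im=ctrl.get_image(n)
    for t in("hinge_b","pad_b","leather","station_b"):
        print(n,t,[(np.round(d["confidence"],2),np.round(d["at"],1)) for d in ctrl.mark_of(n,t)])
im=ctrl.get_image("scene")
c=cv2.resize(im[195:260,260:370],None,fx=7,fy=7,interpolation=cv2.INTER_CUBIC); cv2.imwrite("pics/c1.png",c[:,:,::-1])
E
```

```text
top hinge_b [(np.float64(0.96), array([165. , 251.6])), (np.float64(0.72), array([299.5, 238.5]))]
top pad_b [(np.float64(0.98), array([262.8, 232.1])), (np.float64(0.82), array([148.5, 289.8])), (np.float64(0.57), array([147.9, 292. ]))]
top leather [(np.float64(0.84), array([226.3, 293.8])), (np.float64(0.69), array([196.3, 152.8])), (np.float64(0.64), array([263.9, 231.3])), (np.float64(0.59), array([247.5, 151.2])), (np.float64(0.56), array([268.1, 294.5]))]
top station_b [(np.float64(0.81), array([162.9, 272. ])), (np.float64(0.6), array([289.7, 237.8])), (np.float64(0.35), array([304.7, 235.9]))]
scene hinge_b [(np.float64(0.65), array([241.6, 312.7])), (np.float64(0.64), array([249.3, 333.2])), (np.float64(0.63), array([325. , 211.4])), (np.float64(0.57), array([236.4, 280.8]))]
scene pad_b [(np.float64(0.94), array([248.3, 329.3])), (np.float64(0.9), array([294.3, 236.7]))]
scene leather [(np.float64(0.96), array([349.4, 262.2])), (np.float64(0.87), array([328.3, 284.7])), (np.float64(0.86), array([294. , 237.4])), (np.float64(0.68), array([416.9, 208.5])), (np.float64(0.63), array([217.4, 219.9]))]
scene station_b [(np.float64(0.71), array([244. , 311.2])), (np.float64(0.69), array([307.5, 230.3]))]
```

View pics/c0.png

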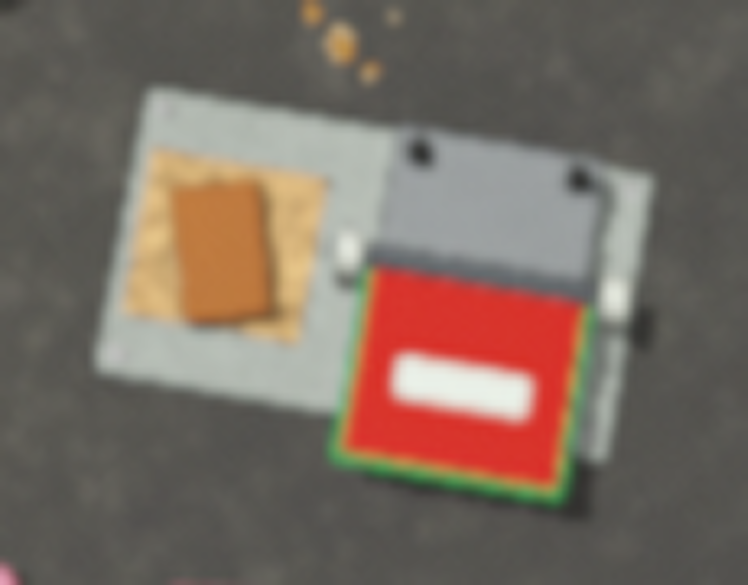

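View pics/c1.png

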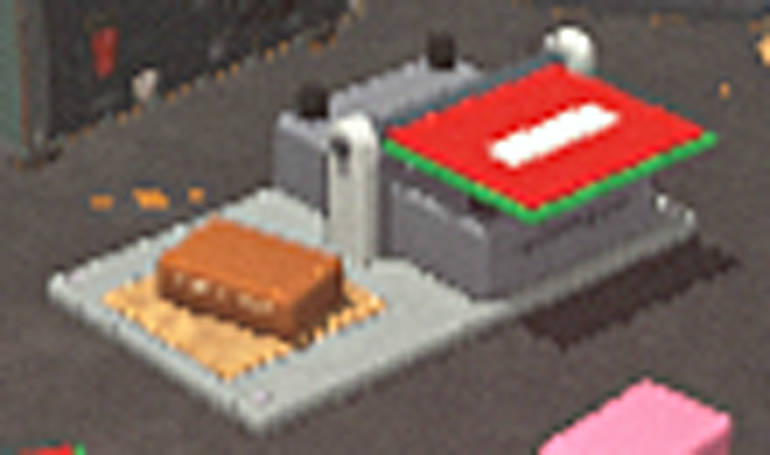

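The crop confirms a reddish-brown leather block on the cork pad of the right stand, so it's station_b. The pink blocks are loose on the worktop. Next I'll fit the stand's pose.

```bash
cat >> h.py <<'E'
def st(P,pose):
    x,y,a=pose; P=np.atleast_2d(P); c,s=np.cos(a),np.sin(a)
    return np.c_[x+c*P[:,0]-s*P[:,1], y+s*P[:,0]+c*P[:,1], P[:,2]]
def inv(P,pose):
    x,y,a=pose; P=np.atleast_2d(P); c,s=np.cos(a),np.sin(a); d=P[:,:2]-[x,y]
    return np.c_[c*d[:,0]+s*d[:,1], -s*d[:,0]+c*d[:,1],P[:,2]]
def flag(q,r=.09,off=0.):  # points of free edge
    # off along flag normal (up at q=0)
    return np.array([[-r*np.cos(q)+off*np.sin(q),-.045+w,.060+r*np.sin(q)+off*np.cos(q)] for w in(-.05,0,.05)])
E
python3 - <<'E'
from h import *
from scipy.optimize import least_squares
cp=np.array([[150,88],[97,372],[655,178],[605,460]])/6.5-0.5+.5/6.5+[230,195]
pt=np.array([[.065,.115,.01],[-.065,.115,.01],[.065,-.115,.01],[-.065,-.115,.01]])
sc=np.array([[262,425],[50,285]])/7-.5+[260,195]
spt=pt[[1,0]]
# flag free-edge outer bottom (green) corners: top & scene
ft=np.array([[335,460],[567,500]])/6.5-.5+[230,195]
fs=np.array([[535,218],[715,138]])/7-.5+[260,195]
def res(v):
    p=v[:3]; f=st(flag(v[3])[[2,0]],p)
    return np.r_[(proj("top",st(pt,p))-cp).ravel(),(proj("scene",st(spt,p))-sc).ravel(),(proj("top",f)-ft).ravel(),(proj("scene",f)-fs).ravel()]
r=least_squares(res,[.5,.05,0.1,.1]); print(r.x); print(r.fun.reshape(-1,2))
p=r.x[:3]
print("hinge",st([0,-.045,.06],p),"edge",st(flag(r.x[3]),p))
print("plate corners by ray",[ray("top",c,.01)[:2] for c in cp])
s=ctrl.get_state(); print(R.from_rotvec(s["tool_rot"]).as_matrix(),s["time"])
for n,uv in [("top",(266,293)),("top",(228,295)),("top",(223,185)),("top",(302,72))]: print(uv,ray(n,uv,.02))
for v,q in ((r.x[:3],r.x[3]),):
  for n in("top","scene"):
    im=ctrl.get_image(n)[:,:,::-1].copy()
    im=cv2.resize(im,None,fx=4,fy=4,interpolation=cv2.INTER_CUBIC)
    L=[pt[[0,1,3,2,0]],np.r_[flag(q)[[0,2]],flag(q,0)[[2,0]],flag(q)[:1]]]
    for l in L:
        uv=((proj(n,st(l,v))+.5)*4).astype(np.int32); cv2.polylines(im,[uv],False,(255,255,0),1)
    c=(proj(n,st([0,-.01,.03],v))[0]*4).astype(int)
    cv2.imwrite(f"pics/ov_{n}.png",im[c[1]-200:c[1]+200,c[0]-250:c[0]+250])
E
```

```text
[ 0.5495  0.0391 -0.1974  0.0233]
[[-0.2336  0.1559]
 [-0.1579  0.0565]
 [-0.2189 -0.4554]
 [ 0.6029  0.1709]
 [ 0.03   -0.7546]
 [-0.7887 -0.5313]
 [-0.3155  0.0859]
 [-0.2598  0.1321]
 [ 0.0133  0.2729]
 [ 0.9579 -0.2923]]
hinge [[ 0.5406 -0.005   0.06  ]] edge [[ 0.4426 -0.0364  0.0621]
 [ 0.4524  0.0126  0.0621]
 [ 0.4622  0.0617  0.0621]]
plate corners by ray [array([0.6362, 0.1384]), array([0.5084, 0.1642]), array([ 0.5893, -0.087 ]), array([ 0.4637, -0.0592])]
[[-0.      0.221  -0.9753]
 [-0.0002 -0.9753 -0.221 ]
 [-1.      0.0002  0.    ]] 0.7
(266, 293) [0.3891 0.1047 0.02  ]
(228, 295) [0.3863 0.2118 0.02  ]
(223, 185) [0.7055 0.2237 0.02  ]
(302, 72) [ 1.055  -0.0203  0.02  ]
```

Station_b's pose fits to under 1 px: (0.5495, 0.0391), yaw −0.197, with the flag at about 0.02 rad. First transit: I swing in front of the stand while closing the fingers, and yaw in the second half.

```bash
python3 -m crank '[0,-49,-38,0,0,0,0, 0,-49,-38,0,0,0,0, 0,-49,-38,0,0,0,0, 0,-49,-38,0,0,0,0, 0,-49,-38,0,0,0,0]' 20
```

```text
time: 1.42
position: [0.2755, -0.351, 0.4051]
tool_rot: [2.103, 0.234, -2.103]
ft_force: [1.1, 0.6, 0.8]
grip_width: 0.51
```

View pics/ov_top.png

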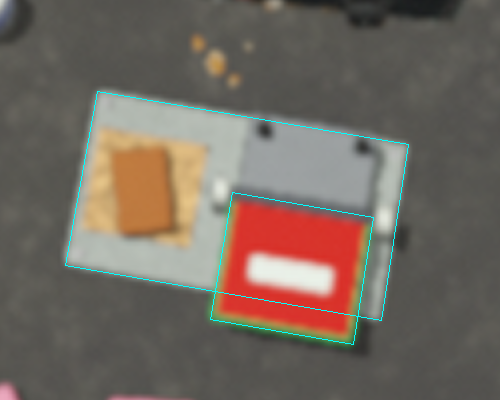

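View pics/ov_scene.png

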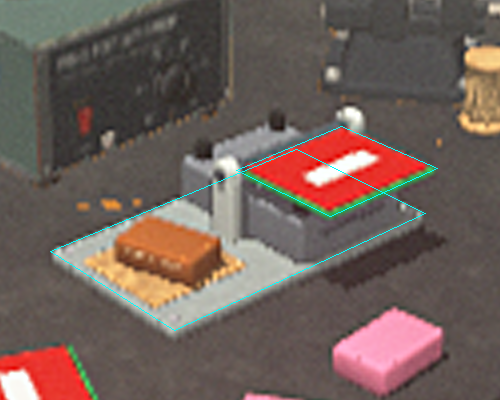

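The overlay matches the plate and flag outlines in both cameras. Next I work out the second leg, with yaw.

```bash
cat >> h.py <<'E'
def pose():
    s=ctrl.get_state(); return np.array(s["position"]),R.from_rotvec(s["tool_rot"]),s
def rows_to(p0,R0,p1,R1,n):
    """n rows: equal world shifts and equal turns; prints rows (mm, rad)"""
    w=(R0.inv()*R1).as_rotvec()/n; Rc=R0; d=(np.array(p1)-p0)/n*1000
    for i in range(n):
        print(np.round(Rc.inv().apply(d),1),np.round(w,4)); Rc=Rc*R.from_rotvec(w)
    print("row len %.1f mm turn %.1f deg"%(np.linalg.norm(d),np.degrees(np.linalg.norm(w))))
POSE=(0.5495,0.0391,-0.1974)
F=np.array([np.cos(POSE[2]),np.sin(POSE[2]),0]); S=np.array([-F[1],F[0],0]); H=np.array([.5406,-.005,.06])
def Rt(th):  # tool x forward-down, th from vertical; tool y=-S
    x=np.sin(th)*F+np.array([0,0,-np.cos(th)]); y=-S; return R.from_matrix(np.c_[x,y,np.cross(x,y)])
E
python3 - <<'E'
from h import *
p,r,s=pose(); print(s["joint_positions"],s["grip_width"]); print(Rt(0).as_matrix())
rows_to(p,r,[.43,-.08,.40],Rt(0),5)
E
```

```text
[ 1.1398 -0.1071 -0.2723  1.9169 -0.0293  1.3268 -0.4719] 0.5097807826935058
[[ 0.     -0.1961 -0.9806]
 [ 0.     -0.9806  0.1961]
 [-1.      0.      0.    ]]
[  1.  -46.  -42.1] [ 0.0841 -0.0001 -0.0002]
[  1.  -49.4 -38.1] [ 0.0841 -0.0001 -0.0002]
[  1.  -52.4 -33.8] [ 0.0841 -0.0001 -0.0002]
[  1.  -55.1 -29.3] [ 0.0841 -0.0001 -0.0002]
[  1.  -57.3 -24.6] [ 0.0841 -0.0001 -0.0002]
row len 62.4 mm turn 4.8 deg
```

```bash
python3 -m crank '[0,-46,-42,0.084,0,0,0, 0,-49,-38,0.084,0,0,0, 0,-52,-34,0.084,0,0,0, 0,-55,-29,0.084,0,0,0, 0,-57,-25,0.084,0,0,0]' 20
python3 - <<'E'
from h import *
p,r,s=pose(); print(s["joint_positions"],s["grip_width"]); print(r.as_matrix())
E
```

```text
time: 2.05
position: [0.43, -0.0813, 0.4052]
tool_rot: [-2.118, 0.214, 2.115]
ft_force: [1.3, -0.4, 0.5]
grip_width: 0.021
[ 0.9237 -0.1445 -0.72    1.9205 -0.0966  1.3296 -1.5391] 0.020632509334389787
[[ 0.0013 -0.1989 -0.98  ]
 [-0.0016 -0.98    0.1989]
 [-1.      0.0013 -0.0016]]
```

```bash
cat > fk.py <<'E'
from h import *
from scipy.optimize import least_squares
D=[([1.362,.322,-.07,1.452,.023,1.371,-.057],[.144,-.634,.404],[2.104,.237,-2.105]),
([1.1398,-.1071,-.2723,1.9169,-.0293,1.3268,-.4719],[.2755,-.351,.4051],[2.103,.234,-2.103]),
([.9237,-.1445,-.72,1.9205,-.0966,1.3296,-1.5391],[.43,-.0813,.4052],[-2.118,.214,2.115])]
def fk(q,L,sg):
    z=lambda a:R.from_euler('z',a); y=lambda a:R.from_euler('y',a)
    h,o1,L1,o2,L2,o3,L3=L
    A=z(sg[0]*q[0])*y(q[1]); p=np.array([0,0,h])+z(sg[0]*q[0]).apply([o1,0,0])
    A=A*z(sg[1]*q[2]); p=p+A.apply([o2,0,L1])
    A=A*y(q[3]); A=A*z(sg[2]*q[4]); p=p+A.apply([o3-o2,0,L2])
    A=A*y(q[5])*z(sg[3]*q[6]); p=p+A.apply([0,0,L3]); return p,A
if __name__=="__main__":
    import itertools
    for sg in itertools.product([1,-1],repeat=4):
        f=lambda v:np.r_[np.ravel([np.r_[fk(q,v,sg)[0]-p] for q,p,w in D]),.02*(np.array(v)-[.3,0,.4,0,.4,0,.1])]
        g=[np.linalg.norm(fk(q,np.zeros(7),sg)[1].apply([0,0,1])-R.from_rotvec(w).apply([1,0,0])) for q,p,w in D]
        r=least_squares(f,[.3,0,.4,0,.4,0,.1]); print(sg,np.round(g,2),np.abs(r.fun[:9]).max().round(4),r.x)
E
python3 fk.py
```

```text
(1, 1, 1, 1) [0. 0. 0.] 0.3089 [ 2.3336 -0.8017 -1.7636  0.1933  0.9848  2.1646 -1.9441]
(1, 1, 1, -1) [0. 0. 0.] 0.3089 [ 2.3336 -0.8017 -1.7636  0.1933  0.9848  2.1646 -1.9441]
(1, 1, -1, 1) [0.05 0.06 0.19] 0.1781 [ 6.3056 -1.8867 -1.2669  0.1747  1.9745  2.0645  2.3994]
(1, 1, -1, -1) [0.05 0.06 0.19] 0.1781 [ 6.3056 -1.8867 -1.2669  0.1747  1.9745  2.0645  2.3994]
(1, -1, 1, 1) [0.04 0.06 0.19] 0.2017 [ 0.2182  0.8544 -1.2367  0.0344 -1.0857  0.2423 -1.3611]
(1, -1, 1, -1) [0.04 0.06 0.19] 0.2017 [ 0.2182  0.8544 -1.2367  0.0344 -1.0857  0.2423 -1.3611]
(1, -1, -1, 1) [0. 0. 0.] 0.2107 [ 1.081   0.5698 -1.0928  0.0281 -0.8608  0.061  -0.2301]
(1, -1, -1, -1) [0. 0. 0.] 0.2107 [ 1.081   0.5698 -1.0928  0.0281 -0.8608  0.061  -0.2301]
(-1, 1, 1, 1) [0. 0. 0.] 0.0797 [-0.2449  0.83    0.7849 -0.0996 -0.3982 -0.4091  0.5125]
(-1, 1, 1, -1) [0. 0. 0.] 0.0797 [-0.2449  0.83    0.7849 -0.0996 -0.3982 -0.4091  0.5125]
(-1, 1, -1, 1) [0.04 0.06 0.19] 0.0675 [-0.9302  0.9607  0.7338 -0.0983 -0.5423 -0.508  -0.0963]
(-1, 1, -1, -1) [0.04 0.06 0.19] 0.0675 [-0.9302  0.9607  0.7338 -0.0983 -0.5423 -0.508  -0.0963]
(-1, -1, 1, 1) [0.04 0.06 0.19] 0.0138 [-0.1681  0.1045  0.4578 -0.003   0.3882 -0.1153 -0.1054]
(-1, -1, 1, -1) [0.04 0.06 0.19] 0.0138 [-0.1681  0.1045  0.4578 -0.003   0.3882 -0.1153 -0.1054]
(-1, -1, -1, 1) [0. 0. 0.] 0.022 [ 0.21    0.0485  0.4786 -0.0034  0.4545 -0.0526  0.2183]
(-1, -1, -1, -1) [0. 0. 0.] 0.022 [ 0.21    0.0485  0.4786 -0.0034  0.4545 -0.0526  0.2183]
```

```bash
cat >> h.py <<'E'
def tcp(xs,zt,th,dy=0):  # fingertip at stand x=xs (rel hinge), height zt
    Rr=Rt(th); tip=H+xs*F+dy*S; tip[2]=zt; return tip-.182*Rr.apply([1,0,0]),Rr
E
python3 - <<'E'
from h import *
p,r,s=pose()
for th in (30,40,50):
    P,Rr=tcp(-.12,.10,np.radians(th)); print(th,P); 
P,Rr=tcp(-.12,.12,np.radians(35)); print(P)
rows_to(p,r,P,Rr,5)
E
```

```text
30 [0.3337 0.0364 0.2576]
40 [0.3082 0.0415 0.2394]
50 [0.2862 0.0459 0.217 ]
[0.3206 0.039  0.2691]
[ 27.2 -19.3  26.3] [-0.0005  0.1219 -0.0004]
[ 23.8 -19.3  29.4] [-0.0005  0.1219 -0.0004]
[ 20.  -19.3  32. ] [-0.0005  0.1219 -0.0004]
[ 16.  -19.3  34.2] [-0.0005  0.1219 -0.0004]
[ 11.7 -19.3  35.9] [-0.0005  0.1219 -0.0004]
row len 42.4 mm turn 7.0 deg
```

```bash
python3 -m crank '[27,-19,26,0,0.122,0,0, 24,-19,29,0,0.122,0,0, 20,-19,32,0,0.122,0,0, 16,-19,34,0,0.122,0,0, 0,0,0,0,0,0,0]' 20
python3 - <<'E'
from h import *
p,r,s=pose(); print(s["joint_positions"],s["grip_width"]); print(r.as_matrix()); t=p+r.apply([.182,0,0]); print(t,inv(t,POSE))
im=ctrl.get_image("scene"); cv2.imwrite("pics/s2.png",im[:,:,::-1])
E
```

```text
time: 2.68
position: [0.3925, -0.033, 0.3468]
tool_rot: [-2.393, 0.276, 1.858]
ft_force: [-0.5, 1.0, 0.9]
grip_width: 0.008
[ 0.2247 -0.2932 -0.2095  2.1978  0.0209  0.9873 -1.7644] 0.007608413240004943
[[ 0.2394 -0.2033 -0.9494]
 [-0.0815 -0.9786  0.189 ]
 [-0.9675  0.0321 -0.2508]]
[ 0.436  -0.0479  0.1708] [[-0.0942 -0.1075  0.1708]]
```

View pics/s2.png

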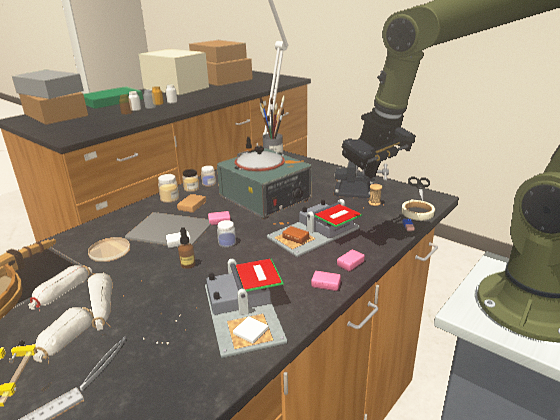

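```bash
cat > fk.py <<'E'
from h import *
from scipy.optimize import least_squares
D=[([1.362,.322,-.07,1.452,.023,1.371,-.057],[.144,-.634,.404],[2.104,.237,-2.105]),
([1.1398,-.1071,-.2723,1.9169,-.0293,1.3268,-.4719],[.2755,-.351,.4051],[2.103,.234,-2.103]),
([.9237,-.1445,-.72,1.9205,-.0966,1.3296,-1.5391],[.43,-.0813,.4052],[-2.118,.214,2.115]),
([.2247,-.2932,-.2095,2.1978,.0209,.9873,-1.7644],[.3925,-.033,.3468],[-2.393,.276,1.858])]
def fk(q,L):
    z=lambda a:R.from_euler('z',a); y=lambda a:R.from_euler('y',a)
    h,o1,y1,L1,o2,y2,L2,o3,y3,L3=L
    A=z(-q[0]); p=np.array([0,0,h])+A.apply([o1,y1,0])
    A=A*y(q[1])*z(-q[2]); p=p+A.apply([o2,y2,L1])
    A=A*y(q[3])*z(-q[4]); p=p+A.apply([o3,y3,L2])
    A=A*y(q[5])*z(-q[6]); p=p+A.apply([0,0,L3]); return p,A
if __name__=="__main__":
    x0=np.array([.3,0,0,.4,0,0,.4,0,0,.1])
    for lam in (.02,.003,.0003):
        f=lambda v:np.r_[np.ravel([fk(q,v)[0]-p for q,p,w in D]),lam*(v-x0)]
        r=least_squares(f,x0); print(np.abs(r.fun[:-10]).max().round(4),r.x)
    for q,p,w in D: print((fk(q,x0)[1].inv()*R.from_rotvec(w)).as_matrix().round(2).tolist())
E
python3 fk.py
```

```text
0.0003 [ 0.2531  0.0008 -0.0162  0.467  -0.0007 -0.0084  0.5143  0.0035 -0.0016
  0.1854]
0.0002 [ 0.2519  0.0006 -0.0154  0.4685 -0.001  -0.0093  0.5141  0.0017 -0.0016
  0.1874]
0.0002 [ 0.2519  0.0005 -0.0154  0.4685 -0.001  -0.0093  0.5141  0.0016 -0.0016
  0.1875]
[[-0.0, -1.0, 0.0], [0.0, -0.0, -1.0], [1.0, -0.0, 0.0]]
[[-0.0, -1.0, -0.0], [-0.0, 0.0, -1.0], [1.0, -0.0, -0.0]]
[[0.0, -1.0, 0.0], [-0.0, -0.0, -1.0], [1.0, 0.0, -0.0]]
[[-0.0, -1.0, -0.0], [0.0, 0.0, -1.0], [1.0, -0.0, 0.0]]
```

The kinematics fit to 0.2 mm (shoulder at 0.252 m; links 0.4685, 0.514 and 0.1875 m). Reach limits the forward tilt to about 20° at the free edge. So I go down in front of the edge with a vertical tool, then tilt the fingers under it.

```bash
python3 - <<'E'
from h import *
p,r,s=pose(); P,Rr=tcp(-.117,.11,0); print(P)
rows_to(p,r,P,Rr,5)
E
```

```text
[0.4259 0.0179 0.292 ]
[ 11.5 -12.   -1.4] [-0.0013 -0.0509 -0.0067]
[ 11.5 -11.9  -2. ] [-0.0013 -0.0509 -0.0067]
[ 11.4 -11.8  -2.6] [-0.0013 -0.0509 -0.0067]
[ 11.4 -11.7  -3.2] [-0.0013 -0.0509 -0.0067]
[ 11.3 -11.6  -3.8] [-0.0013 -0.0509 -0.0067]
row len 16.6 mm turn 2.9 deg
```

```bash
python3 -m crank '[14.4,-15,-1.8,0,-0.0636,-0.0084,0, 14.3,-15,-2.6,0,-0.0636,-0.0084,0, 14.2,-14.7,-3.6,0,-0.0636,-0.0084,0, 14.1,-14.6,-4.4,0,-0.0636,-0.0084,0, 0,0,0,0,0,0,0]' 20
python3 - <<'E'
from h import *
p,r,s=pose(); print(s["joint_positions"],s["ft_force"]); t=p+r.apply([.182,0,0]); print(p,t,inv(t,POSE), r.as_matrix()[:,0])
P,Rr=tcp(-.117,.035,0); rows_to(p,r,P,Rr,4)
E
```

```text
time: 3.35
position: [0.427, 0.0149, 0.2917]
tool_rot: [-2.109, 0.223, 2.11]
ft_force: [0.2, 0.0, 0.1]
grip_width: 0.007
[ 0.1971 -0.0517 -0.2847  2.1042 -0.0178  1.0871 -1.8613] [0.1617 0.0186 0.1282]
[0.427  0.0149 0.2917] [0.4269 0.0151 0.1097] [[-0.1155 -0.0476  0.1097]] [-0.0001  0.0013 -1.    ]
[18.7 -0.7  0.4] [-0.0035  0.0001  0.0003]
[18.7 -0.7  0.4] [-0.0035  0.0001  0.0003]
[18.7 -0.7  0.4] [-0.0035  0.0001  0.0003]
[18.7 -0.7  0.4] [-0.0035  0.0001  0.0003]
row len 18.7 mm turn 0.2 deg
```

```bash
python3 -m crank '[18.7,-0.7,0.4,-0.003,0,0,0, 18.7,-0.7,0.4,-0.003,0,0,0, 18.7,-0.7,0.4,-0.003,0,0,0, 18.7,-0.7,0.4,-0.003,0,0,0, 0,0,0,0,0,0,0]' 20
python3 - <<'E'
from h import *
im=ctrl.get_image("wrist"); cv2.imwrite("pics/w3.png",im[:,:,::-1])
im=ctrl.get_image("scene"); cv2.imwrite("pics/s3.png",cv2.resize(im[130:320,240:480],None,fx=3,fy=3)[:,:,::-1])
p,r,s=pose(); print(s["joint_positions"],s["ft_force"]); t=p+r.apply([.182,0,0]); print(p,t,inv(t,POSE), r.as_matrix()[:,0])
for th,x,z in ((10,-.105,.033),(20,-.095,.031)):
    P,Rr=tcp(x,z,np.radians(th)); print(P); rows_to(p,r,P,Rr,2); p,r=P,Rr
E
```

```text
time: 3.98
position: [0.4248, 0.0177, 0.2171]
tool_rot: [-2.117, 0.212, 2.116]
ft_force: [0.2, 0.2, -0.5]
grip_width: 0.002
[ 0.1818  0.0482 -0.2911  2.178   0.018   0.9144 -1.8896] [-0.0016 -0.7838  0.4969]
[0.4257 0.0183 0.2183] [0.4262 0.0183 0.0363] [[-0.1168 -0.0446  0.0363]] [ 0.0032 -0.0001 -1.    ]
[0.4066 0.0218 0.2122]
[3.  0.2 9.7] [-0.0008  0.0857  0.0002]
[2.2 0.1 9.9] [-0.0008  0.0857  0.0002]
row len 10.1 mm turn 4.9 deg
[0.3864 0.0258 0.202 ]
[ 3.2  0.  11.1] [0.     0.0873 0.    ]
[ 2.3  0.  11.3] [0.     0.0873 0.    ]
row len 11.5 mm turn 5.0 deg
```

View pics/s3.png

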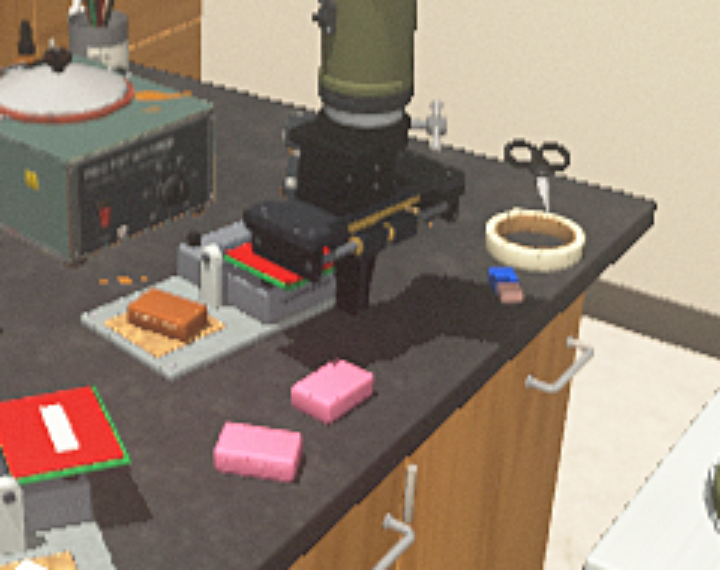

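View pics/w3.png

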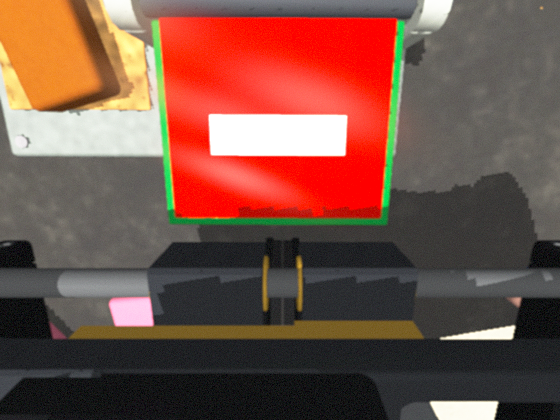

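The wrist view shows the closed fingers at col ~283, centred on the flag (edge row ~222, cols 170–388), with a clear gap in front of the free edge. Now I tilt them under it.

```bash
python3 -m crank '[3,0.2,9.7,0,0.086,0,0, 2.2,0.1,9.9,0,0.086,0,0, 3.2,0,11.1,0,0.0873,0,0, 2.3,0,11.3,0,0.0873,0,0, 0,0,0,0,0,0,0]' 20
cat >> h.py <<'E'
def rep():
    p,r,s=pose(); t=p+r.apply([.182,0,0]); x=r.apply([1,0,0]); q=inv(t,POSE)[0]
    print("t",round(s["time"],2),"tip stand",q*1000,"tilt",np.degrees(np.arctan2(x@F,-x[2])).round(1),"side",np.degrees(x@S).round(1),"F",np.round(s["ft_force"],1)); print("j",np.round(s["joint_positions"],2)); return p,r,s
E
python3 - <<'E'
from h import *
im=ctrl.get_image("wrist"); cv2.imwrite("pics/w4.png",im[:,:,::-1])
im=ctrl.get_image("scene"); cv2.imwrite("pics/s4.png",cv2.resize(im[170:270,290:420],None,fx=5.5,fy=5.5)[:,:,::-1])
p,r,s=rep()
def go(x,z,th,n):
    global p,r
    P,Rr=tcp(x,z,np.radians(th)); print(x,z,th); rows_to(p,r,P,Rr,n); p,r=P,Rr
go(-.088,.034,20,1);
for q in (10,20,30,40):
    a=np.radians(q); go(-.090*np.cos(a)+.002,.034+.09*np.sin(a),20,1)
E
```

```text
time: 4.7
position: [0.3852, 0.0266, 0.2015]
tool_rot: [-2.473, 0.245, 1.733]
ft_force: [1.1, -0.2, 0.6]
grip_width: 0.004
t 4.8 tip stand [-94.9887 -43.9823  31.0656] tilt 20.0 side 0.0 F [ 0.1 -0.2 -0.1]
j [ 0.16 -0.13 -0.35  2.41  0.17  0.54 -2.09]
-0.088 0.034 20
[-0.4  0.9 -7.5] [-0.0002  0.0001  0.0005]
row len 7.6 mm turn 0.0 deg
-0.08663269777109872 0.04962833599002373 20
[-14.2  -0.   -6.6] [0. 0. 0.]
row len 15.7 mm turn 0.0 deg
-0.08257233587073175 0.06478181289931019 20
[-12.9  -0.   -9. ] [0. 0. 0.]
row len 15.7 mm turn 0.0 deg
-0.07594228634059948 0.07899999999999999 20
[-11.1   0.  -11.1] [0. 0. 0.]
row len 15.7 mm turn 0.0 deg
-0.06694399988070801 0.09185088487178852 20
[ -9.    0.  -12.9] [0. 0. 0.]
row len 15.7 mm turn 0.0 deg
```

View pics/s4.png

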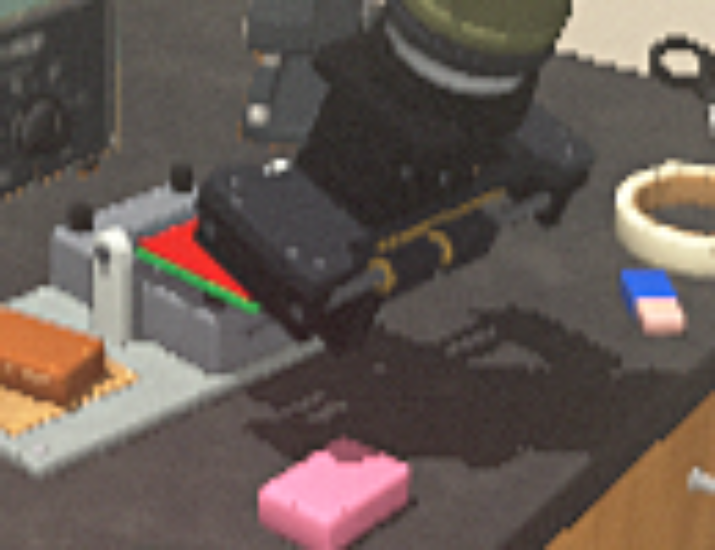

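View pics/w4.png

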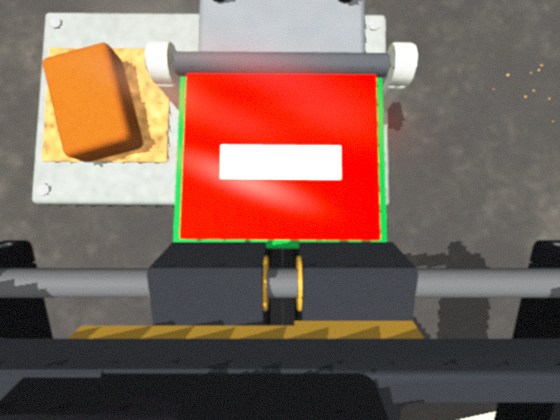

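The finger front now just overlaps the free edge at wrist px (282,243) with no force reading. Lifting along the arc.

```bash
python3 -m crank '[-0.4,0.9,-7.5,0,0,0,0, -14.2,0,-6.6,0,0,0,0, -12.9,0,-9,0,0,0,0, -11.1,0,-11.1,0,0,0,0, -9,0,-12.9,0,0,0,0]' 20
python3 - <<'E'
from h import *
im=ctrl.get_image("wrist"); cv2.imwrite("pics/w5.png",im[:,:,::-1])
im=ctrl.get_image("scene"); cv2.imwrite("pics/s5.png",cv2.resize(im[170:270,290:420],None,fx=5.5,fy=5.5)[:,:,::-1])
p,r,s=rep()
def go(x,z,th,n):
    global p,r
    P,Rr=tcp(x,z,np.radians(th)); print(x,z,th); rows_to(p,r,P,Rr,n); p,r=P,Rr
for q in (50,60):
    a=np.radians(q); go(-.090*np.cos(a)+.002,.034+.09*np.sin(a),20,1)
# tip front corner on arc rho=.066
for q,th in ((75,16),(90,12),(105,8)):
    a=np.radians(q); t=np.radians(th); go(-.066*np.cos(a)-.0095*np.cos(t),.06+.066*np.sin(a)-.0095*np.sin(t),th,1)
E
```

```text
time: 5.42
position: [0.4137, 0.0203, 0.2623]
tool_rot: [-2.47, 0.244, 1.735]
ft_force: [-0.9, 0.3, -0.1]
grip_width: 0.007
t 5.53 tip stand [-65.1806 -44.4445  92.9306] tilt 20.1 side 0.1 F [ 0.1 -0.4  1.1]
j [ 0.16 -0.17 -0.3   2.3   0.1   0.68 -1.98]
-0.05585088487178854 0.10294399988070801 20
[ -6.2   0.2 -12.6] [-0.0007 -0.0025  0.0017]
row len 14.0 mm turn 0.2 deg
-0.043000000000000003 0.11194228634059947 20
[ -4.1   0.  -15.2] [0. 0. 0.]
row len 15.7 mm turn 0.0 deg
-0.0262140430881804 0.12113254965481701 16
[ -2.5  -0.  -31.6] [ 0.     -0.0698 -0.    ]
row len 31.7 mm turn 4.0 deg
-0.009292402206971157 0.12402483893723129 12
[  2.3   0.  -29.8] [ 0.     -0.0698  0.    ]
row len 29.8 mm turn 4.0 deg
0.00767451032372146 0.12242896007595788 8
[  5.5   0.  -29. ] [ 0.     -0.0698 -0.    ]
row len 29.5 mm turn 4.0 deg
```

View pics/s5.png

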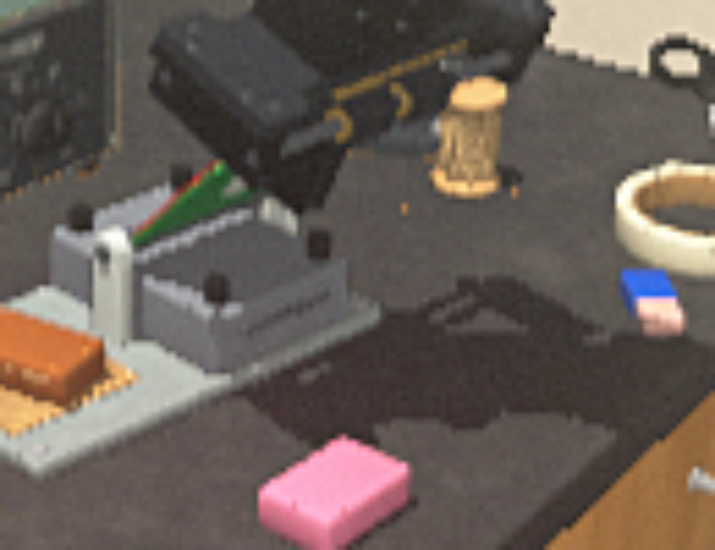

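View pics/w5.png

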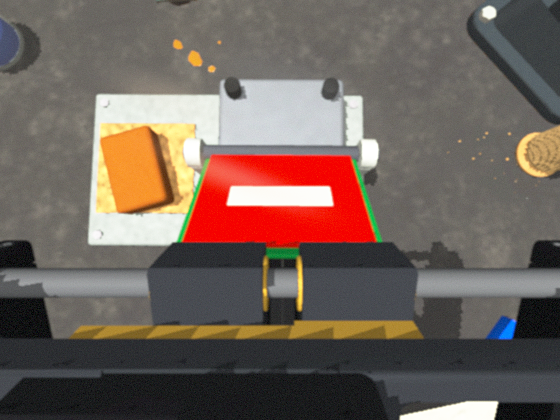

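The flag is up about 40° on the fingers at ~1 N. I continue over the top, in smaller steps.

```bash
python3 - <<'E'
from h import *
p,r,s=rep()
def go(x,z,th,n):
    global p,r
    P,Rr=tcp(x,z,np.radians(th)); print(np.round([x,z,th],3)); rows_to(p,r,P,Rr,n); p,r=P,Rr
for q in (50,60):
    a=np.radians(q); go(-.090*np.cos(a)+.002,.034+.09*np.sin(a),20,1)
for q,th in ((68,18),(77,16),(86,14)):
    a=np.radians(q); t=np.radians(th); go(-.066*np.cos(a)-.0095*np.cos(t),.06+.066*np.sin(a)-.0095*np.sin(t),th,1)
E
```

```text
t 5.53 tip stand [-65.1806 -44.4445  92.9306] tilt 20.1 side 0.1 F [ 0.1 -0.4  1.1]
j [ 0.16 -0.17 -0.3   2.3   0.1   0.68 -1.98]
[-0.056  0.103 20.   ]
[ -6.2   0.2 -12.6] [-0.0007 -0.0025  0.0017]
row len 14.0 mm turn 0.2 deg
[-0.043  0.112 20.   ]
[ -4.1   0.  -15.2] [0. 0. 0.]
row len 15.7 mm turn 0.0 deg
[-0.034  0.118 18.   ]
[ -2.7  -0.  -17.2] [-0.     -0.0349  0.    ]
row len 17.4 mm turn 2.0 deg
[-0.024  0.122 16.   ]
[ -0.1   0.  -16.7] [ 0.     -0.0349 -0.    ]
row len 16.7 mm turn 2.0 deg
[-0.014  0.124 14.   ]
[  1.1  -0.  -16.6] [ 0.     -0.0349  0.    ]
row len 16.7 mm turn 2.0 deg
```

```bash
python3 -m crank '[-6.2,0.2,-12.6,0,-0.0025,0.0017,0, -4.1,0,-15.2,0,0,0,0, -2.7,0,-17.2,0,-0.035,0,0, 0,0,-16.7,0,-0.035,0,0, 1.1,0,-16.6,0,-0.035,0,0]' 20
python3 - <<'E'
from h import *
im=ctrl.get_image("wrist"); cv2.imwrite("pics/w6.png",im[:,:,::-1])
im=ctrl.get_image("scene"); cv2.imwrite("pics/s6.png",cv2.resize(im[170:270,290:420],None,fx=5.5,fy=5.5)[:,:,::-1])
p,r,s=rep()
def go(x,z,th,n):
    global p,r
    P,Rr=tcp(x,z,np.radians(th)); print(np.round([x,z,th],3)); rows_to(p,r,P,Rr,n); p,r=P,Rr
for q,th in ((95,12),(105,9),(115,6),(125,3),(135,0)):
    a=np.radians(q); t=np.radians(th); go(-.066*np.cos(a)-.0095*np.cos(t),.06+.066*np.sin(a)-.0095*np.sin(t),th,1)
E
```

```text
time: 6.15
position: [0.4833, 0.0063, 0.2985]
tool_rot: [-2.369, 0.236, 1.859]
ft_force: [-1.8, -0.0, -0.2]
grip_width: 0.006
t 6.25 tip stand [-13.9601 -45.358  121.9097] tilt 13.9 side -0.0 F [ 0.   0.4 -0.2]
j [ 0.18 -0.02 -0.27  2.08  0.08  0.86 -1.91]
[-0.004  0.124 12.   ]
[  0.8  -0.3 -16.4] [-0.0009 -0.0327 -0.0005]
row len 16.5 mm turn 1.9 deg
[0.008 0.122 9.   ]
[  4.1   0.  -20.2] [ 0.     -0.0524 -0.    ]
row len 20.6 mm turn 3.0 deg
[0.018 0.119 6.   ]
[  5.3  -0.  -19.6] [ 0.     -0.0524  0.    ]
row len 20.3 mm turn 3.0 deg
[0.028 0.114 3.   ]
[  6.5   0.  -18.8] [-0.     -0.0524  0.    ]
row len 19.9 mm turn 3.0 deg
[0.037 0.107 0.   ]
[  7.6   0.  -18. ] [ 0.     -0.0524 -0.    ]
row len 19.5 mm turn 3.0 deg
```

View pics/s6.png

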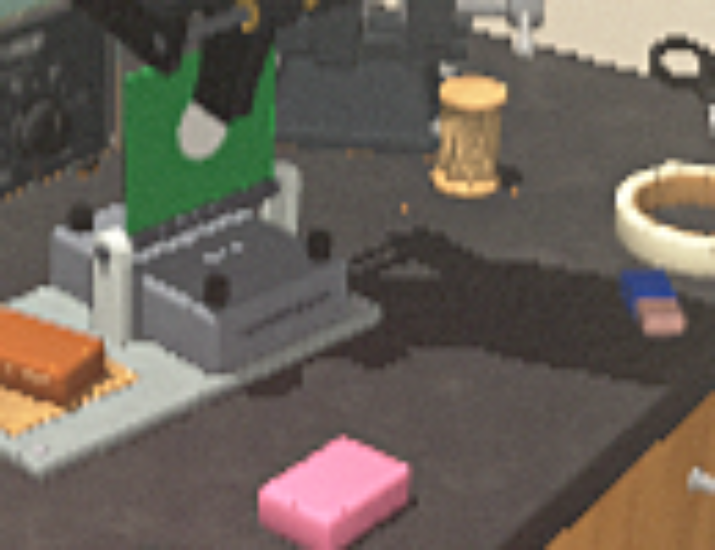

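View pics/w6.png

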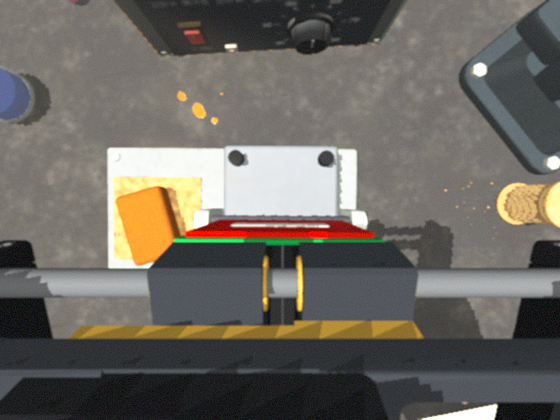

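```bash
python3 -m crank '[0.8,-0.3,-16.4,0,-0.033,0,0, 4.1,0,-20.2,0,-0.052,0,0, 5.3,0,-19.6,0,-0.052,0,0, 6.5,0,-18.8,0,-0.052,0,0, 7.6,0,-18,0,-0.052,0,0]' 20
python3 - <<'E'
from h import *
im=ctrl.get_image("wrist"); cv2.imwrite("pics/w7.png",im[:,:,::-1])
im=ctrl.get_image("scene"); cv2.imwrite("pics/s7.png",cv2.resize(im[170:270,250:380],None,fx=5.5,fy=5.5)[:,:,::-1])
for uv in ((277,187),(343,191),(352,188)): print(ray("top",uv,0.),ray("top",uv,.12))
p,r,s=rep()
def go(x,z,th,n):
    global p,r
    P,Rr=tcp(x,z,np.radians(th)); print(np.round([x,z,th],3)); rows_to(p,r,P,Rr,n); p,r=P,Rr
for q,th in ((145,0),(154,0),(163,0),(170,0),(175,0)):
    a=np.radians(q); t=np.radians(th); go(-.066*np.cos(a)-.0095*np.cos(t),.06+.066*np.sin(a)-.0095*np.sin(t)+.002,th,1)
E
```

```text
time: 6.88
position: [0.5752, -0.0118, 0.2874]
tool_rot: [-2.116, 0.211, 2.12]
ft_force: [-0.9, -0.1, 0.6]
grip_width: 0.008
[0.7004 0.0655 0.    ] [0.6707 0.0667 0.12  ]
[ 0.6832 -0.1299  0.    ] [ 0.6549 -0.1126  0.12  ]
[ 0.6916 -0.1571  0.    ] [ 0.6627 -0.1375  0.12  ]
t 6.97 tip stand [ 35.6619 -45.4116 104.4651] tilt -0.1 side -0.1 F [-0.4  0.1  0.4]
j [ 0.18  0.26 -0.24  1.77  0.07  1.11 -1.85]
[0.045 0.1   0.   ]
[ 4.6 -0.2 -8.6] [-0.0009  0.0014 -0.0012]
row len 9.7 mm turn 0.1 deg
[0.05  0.091 0.   ]
[ 8.9  0.  -5.3] [0. 0. 0.]
row len 10.4 mm turn 0.0 deg
[0.054 0.081 0.   ]
[ 9.6  0.  -3.8] [0. 0. 0.]
row len 10.4 mm turn 0.0 deg
[0.055 0.073 0.   ]
[ 7.8 -0.  -1.9] [0. 0. 0.]
row len 8.1 mm turn 0.0 deg
[0.056 0.068 0.   ]
[ 5.7 -0.  -0.8] [0. 0. 0.]
row len 5.8 mm turn 0.0 deg
```

View pics/s7.png

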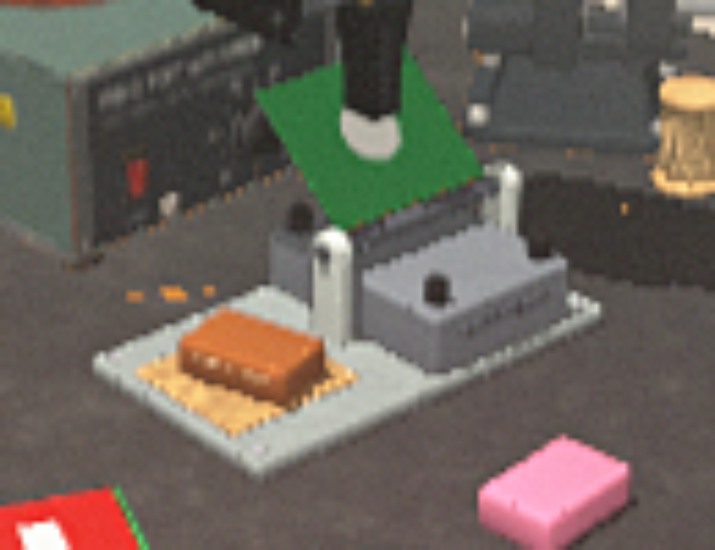

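View pics/w7.png

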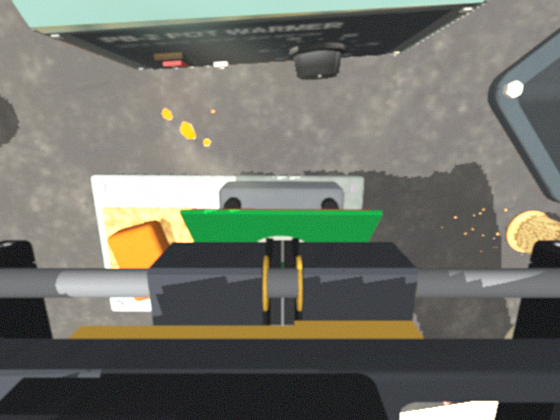

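```bash
python3 - <<'E'
from h import *
c=ctrl.camera_params("wrist"); K=np.array(c["K"]); E=np.array(c["hand_eye"]); print(E[:3,3])
p,r,s=pose()
def wray(uv,z):
    d=r.apply(E[:3,:3]@np.linalg.solve(K,[*uv,1])); o=p+r.apply(E[:3,3]); return o+d*(z-o[2])/d[2]
for uv in ((135,67),(391,55),(20,30),(490,3),(318,77)): print(uv,[wray(uv,z) for z in (0,.05,.12)])
for x,th in ((.052,8),(.056,0)):
    t=np.radians(th); P,Rr=tcp(x,.064,t)
    for a,y in ((69,95),(69,-95),(182,95)):
        print(x,th,P+Rr.apply([(182-a)/1000,y/1000,-.0375]))
def go(x,z,th,n):
    global p,r
    P,Rr=tcp(x,z,np.radians(th)); print(np.round([x,z,th],3)); rows_to(p,r,P,Rr,n); p,r=P,Rr
for x,z,th in ((.041,.099,2),(.046,.090,4),(.049,.081,6),(.051,.073,8),(.052,.069,8)): go(x,z,th,1)
E
```

```text
[ 0.0197  0.0004 -0.072 ]
(135, 67) [array([0.7112, 0.0781, 0.    ]), array([0.699 , 0.0585, 0.05  ]), array([0.682 , 0.0309, 0.12  ])]
(391, 55) [array([ 0.6799, -0.1209,  0.    ]), array([ 0.6736, -0.1032,  0.05  ]), array([ 0.6648, -0.0785,  0.12  ])]
(20, 30) [array([0.7536, 0.1562, 0.    ]), array([0.7335, 0.1218, 0.05  ]), array([0.7053, 0.0738, 0.12  ])]
(490, 3) [array([ 0.7009, -0.1977,  0.    ]), array([ 0.6907, -0.1657,  0.05  ]), array([ 0.6764, -0.1208,  0.12  ])]
(318, 77) [array([ 0.6754, -0.0622,  0.    ]), array([ 0.67  , -0.0556,  0.05  ]), array([ 0.6624, -0.0463,  0.12  ])]
0.052 8 [ 0.6    -0.1138  0.1375]
0.052 8 [0.6372 0.0726 0.1375]
0.052 8 [ 0.5845 -0.1107  0.2494]
0.056 0 [ 0.6137 -0.1165  0.133 ]
0.056 0 [0.6509 0.0698 0.133 ]
0.056 0 [ 0.6137 -0.1165  0.246 ]
[0.041 0.099 2.   ]
[ 5.6 -0.2  1.3] [-0.0009  0.0364 -0.0012]
row len 5.7 mm turn 2.1 deg
[0.046 0.09  4.   ]
[9.3 0.  1.7] [-0.      0.0349  0.    ]
row len 9.4 mm turn 2.0 deg
[0.049 0.081 6.   ]
[ 9.3 -0.   4. ] [0.     0.0349 0.    ]
row len 10.1 mm turn 2.0 deg
[0.051 0.073 8.   ]
[8.3 0.  5.2] [-0.      0.0349  0.    ]
row len 9.8 mm turn 2.0 deg
[0.052 0.069 8.   ]
[ 4.1 -0.  -0.4] [0. 0. 0.]
row len 4.1 mm turn 0.0 deg
```

```bash
python3 -m crank '[5.6,-0.2,1.3,0,0.036,0,0, 9.3,0,1.7,0,0.035,0,0, 9.3,0,4,0,0.035,0,0, 8.3,0,5.2,0,0.035,0,0, 4.1,0,-0.4,0,0,0,0]' 20
python3 - <<'E'
from h import *
im=ctrl.get_image("scene"); cv2.imwrite("pics/s8.png",cv2.resize(im[170:270,250:380],None,fx=5.5,fy=5.5)[:,:,::-1])
p,r,s=rep()
def go(x,z,th,n):
    global p,r
    P,Rr=tcp(x,z,np.radians(th)); print(np.round([x,z,th],3)); rows_to(p,r,P,Rr,n); p,r=P,Rr
for x,z,th in ((.053,.066,8),(.053,.064,8),(.053,.063,8)): go(x,z,th,1)
E
```

```text
time: 7.6
position: [0.5646, -0.0093, 0.2504]
tool_rot: [-2.269, 0.225, 1.971]
ft_force: [-0.7, 0.2, 2.0]
grip_width: 0.004
t 7.65 tip stand [ 50.0262 -44.8199  69.8244] tilt 8.0 side -0.1 F [ 0.5 -0.5 -0.4]
j [ 0.17  0.23 -0.24  1.9   0.12  0.89 -1.89]
[0.053 0.066 8.   ]
[ 4.2  0.4 -2.4] [ 0.0006 -0.0003 -0.0014]
row len 4.8 mm turn 0.1 deg
[0.053 0.064 8.   ]
[2.  0.  0.3] [0. 0. 0.]
row len 2.0 mm turn 0.0 deg
[0.053 0.063 8.   ]
[1.  0.  0.1] [0. 0. 0.]
row len 1.0 mm turn 0.0 deg
```

View pics/s8.png

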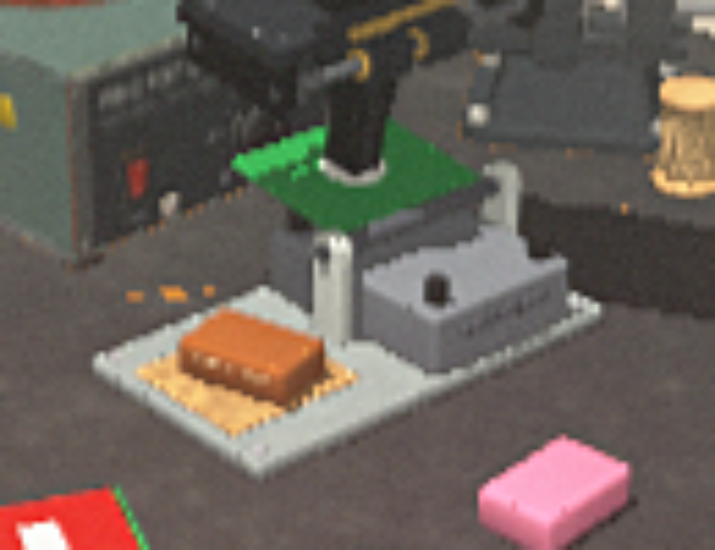

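Almost level. I press down in small steps and watch the force.

```bash
python3 -m crank '[4.2,0.4,-2.4,0,0,0,0, 2,0,0.3,0,0,0,0, 1,0,0.1,0,0,0,0, 0,0,0,0,0,0,0, 0,0,0,0,0,0,0]' 20
python3 - <<'E'
from h import *
rep()
E
```

```text
time: 8.28
position: [0.569, -0.0107, 0.2447]
tool_rot: [-2.269, 0.226, 1.969]
ft_force: [-3.3, 0.1, 7.9]
grip_width: 0.004
t 8.28 tip stand [ 54.5667 -45.2129  64.554 ] tilt 8.1 side -0.1 F [-3.3  0.1  7.9]
j [ 0.17  0.25 -0.23  1.89  0.12  0.87 -1.89]
```

```bash
python3 -m crank '[1,0,0.1,0,0,0,0, 1,0,0.1,0,0,0,0, 0,0,0,0,0,0,0, 0,0,0,0,0,0,0, 0,0,0,0,0,0,0]' 20
python3 - <<'E'
from h import *
rep()
im=ctrl.get_image("scene"); cv2.imwrite("pics/s9.png",cv2.resize(im[170:270,250:380],None,fx=5.5,fy=5.5)[:,:,::-1])
rep()
E
```

```text
time: 8.9
position: [0.5691, -0.0106, 0.2444]
tool_rot: [-2.27, 0.227, 1.969]
ft_force: [-8.4, 0.7, 17.4]
grip_width: 0.002
t 8.9 tip stand [ 54.7045 -45.1836  64.2316] tilt 8.1 side -0.1 F [-8.4  0.7 17.4]
j [ 0.17  0.25 -0.23  1.89  0.12  0.87 -1.89]
t 8.95 tip stand [ 54.6892 -45.1919  64.1946] tilt 8.1 side -0.1 F [-10.2  -0.1  17.8]
j [ 0.17  0.25 -0.23  1.89  0.12  0.87 -1.89]
```

View pics/s9.png

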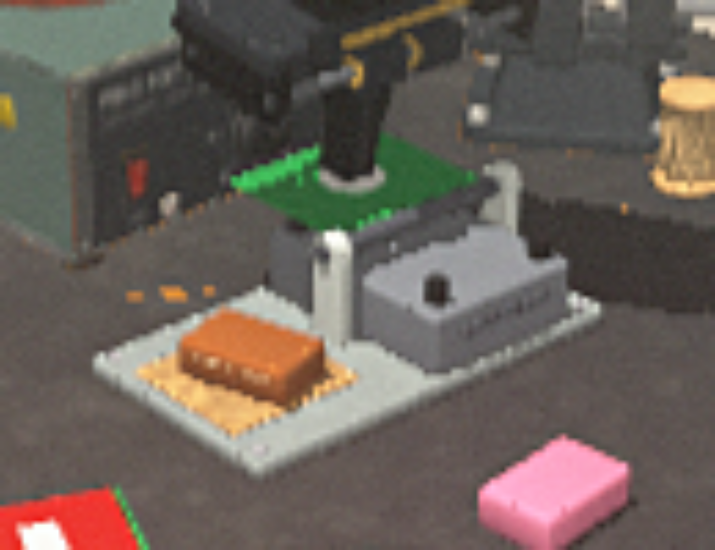

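It's on the stop: 10 N more moved it only 0.3 mm, and the fingertip's lowest corner is at about 63 mm. I lift straight off and back away.

```bash
python3 -m crank '[-4,0,-0.6,0,0,0,0, -15,0,-2,0,0,0,0, -30,0,-4,0,0,0,0, -50,0,-7,0,0,0,0, -50,0,-7,0,0,0,0]' 20; python3 -m crank '[-40,0,0,0,0,0,0, 0,40,30,0,0,0,0, 0,50,30,0,0,0,0, 0,50,30,0,0,0,0, 0,50,30,0,0,0,0]' 20
python3 -m crank '[0,50,0,0,0,0,0, 0,50,0,0,0,0,0, 0,50,0,0,0,0,0, 0,0,0,0,0,0,0, 0,0,0,0,0,0,0]' 20
python3 - <<'E'
from h import *
rep()
im=ctrl.get_image("scene"); cv2.imwrite("pics/s10.png",cv2.resize(im[170:270,250:380],None,fx=5.5,fy=5.5)[:,:,::-1]); cv2.imwrite("pics/s10f.png",im[:,:,::-1])
t=ctrl.get_image("top"); cv2.imwrite("pics/t10.png",t[:,:,::-1])
for n,im in(("scene",im),("top",t)):
    im=cv2.resize(im[:,:,::-1],None,fx=6,fy=6,interpolation=cv2.INTER_CUBIC)
    for q,col in((np.pi,(255,255,0)),(np.pi-.1,(255,0,255))):
        # green top face at off=-3mm rel flag normal
        l=np.r_[flag(q,.09,-.003)[[0,2]],flag(q,0,-.003)[[2,0]],flag(q,.09,-.003)[:1]]
        cv2.polylines(im,[((proj(n,st(l,POSE))+.5)*6).astype(np.int32)],False,col,1)
    c=(proj(n,st([.05,-.045,.06],POSE))[0]*6).astype(int)
    cv2.imwrite(f"pics/o10_{n}.png",im[c[1]-200:c[1]+200,c[0]-250:c[0]+250])
E
```

```text
time: 9.57
position: [0.568, -0.0104, 0.3936]
tool_rot: [-2.268, 0.226, 1.971]
ft_force: [0.4, -0.3, -0.2]
grip_width: 0.007
time: 10.2
position: [0.4074, -0.1735, 0.4155]
tool_rot: [-2.27, 0.226, 1.969]
ft_force: [-0.0, -1.5, -0.0]
grip_width: 0.006
time: 10.82
position: [0.3797, -0.3189, 0.4153]
tool_rot: [-2.268, 0.225, 1.97]
ft_force: [-0.5, 1.2, 0.5]
grip_width: 0.004
t 10.82 tip stand [ -70.8276 -384.4503  235.0772] tilt 8.0 side -0.0 F [-0.5  1.2  0.5]
j [ 0.51 -0.07  0.16  1.86 -0.06  1.22 -1.09]
```

View pics/t10.png

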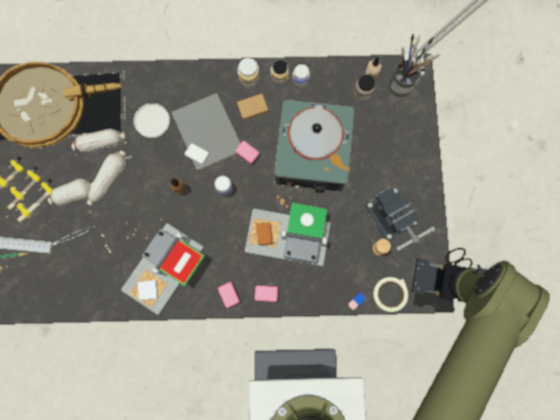

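View pics/s10f.png

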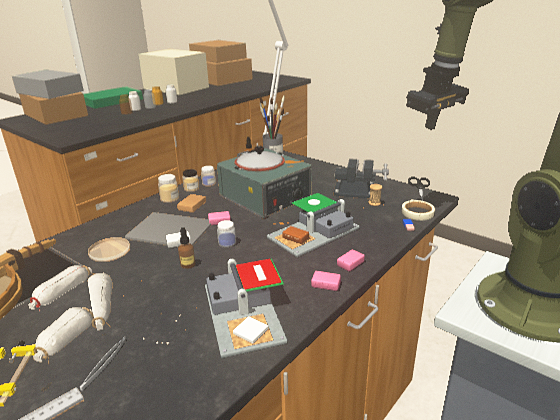

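View pics/o10_scene.png

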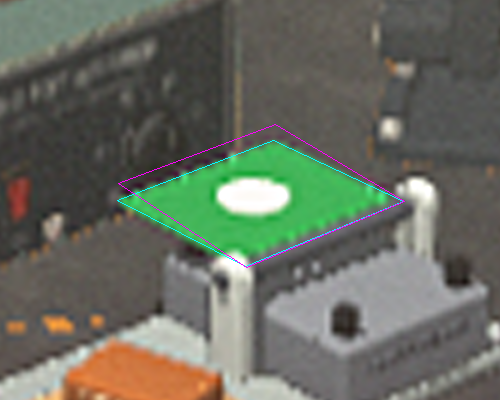

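View pics/o10_top.png

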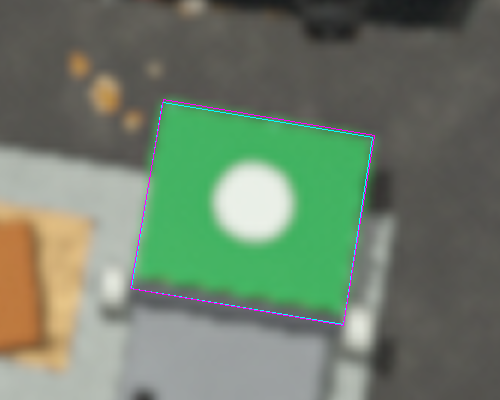

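The flag at top px (307,220) lies green up and matches the q = π outline in both views. The other flag and both samples look unmoved. One difference check against the first picture, then I hand it in.

```bash
python3 - <<'E'
from h import *
for a,b,x1 in(("pics/top0.png","pics/t10.png",410),("pics/scene0.png","pics/s10f.png",400)):
    d=cv2.absdiff(cv2.imread(a),cv2.imread(b)).max(2)>45
    n,l,s,c=cv2.connectedComponentsWithStats(d.astype(np.uint8)); print([tuple(map(int,q)) for q in s[1:] if q[4]>6 and q[0]<x1])
ctrl.close_job()
E
```

```text
[(287, 203, 41, 35, 1084), (281, 236, 43, 36, 1114), (334, 416, 17, 4, 58)]
[(292, 193, 45, 22, 499), (315, 204, 47, 24, 641), (351, 223, 8, 7, 21)]
the job is handed in; nothing more can be done
```

The leather block was on the right stand (station_b). Its flag now lies flat on the far rests with its green face up, and the job is handed in at about 11 s of the 38 s allowed.

- **How it was moved:** I closed the fingers, tilted them 20° under the free edge, and lifted the flag along its arc and over the hinge. I then pressed it down from above and backed the arm clear. The flag was only pushed, never pinched.
- **On the stop:** The last press read about 18 N upward at the wrist (about 20 N in total). The last 10 N moved the fingertip only 0.3 mm, with the tip at about 63 mm, the height of the far rests.
- **Flag position:** With the arm clear, the flag matches the fully-over outline in both the top and scene cameras.
- **Everything else:** Compared with the first pictures, only station_b's flag area changed, apart from the arm and its base. The tile, leather, pink blocks, jars and left flag show no change. That comparison skipped the right-hand edge of each picture, around where the arm now is.
- **What fell short:** One early move was cut short by the reach limit, and I re-planned the approach. The vision networks ranked pink and white look-alikes as leather, so I chose the block by its colour and where it lay.

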